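# Unclamp the ball dish and turn its lip to the cup

## Robot

A 6-joint arm with a two-finger parallel gripper is mounted at the origin on a cart in front of the work surface, level with it; the furniture and walls round the work are solid. World frame = base frame: x ahead of the robot, y to its left, z up, the work surface at z = 0. Lengths are in m, angles in degrees, forces in N, time in s.
With the tool pointing down it reaches from about 0.3 to 0.775 m from the base axis. Payload 14.6 kg.
Tool frame: the origin (TCP) lies on the centre line of the jaws, within the pads' length; the fingertips stand 14 mm ahead of it and the grasp point (between the pads) lies 5 mm behind it; z points along the fingers, y is the line along which they close (so a half turn about z gives the same grasp; the last joint's range is limited). The gripper opens to 85 mm and grips with 20 to 120 N. Pads are 22 mm wide; open, the fingers measure 114 mm over their backs; the gripper's body (76 mm by 85 mm) begins 54 mm behind the grasp point. The pads swing forward as they close: fully open they stand 13 mm farther back than shut.
Start: joints at [65.569, 17.183, 87.147, -0, 75.671, -3.816], TCP at [0.194, 0.515, 0.245] pointing down, gripper open.
Joint ranges: [-173.82, 173.82], [-45.26, 126.66], [13.44, 144.39], [-59.66, 239.66], [0, 175.72], [-146.38, 146.38]. Speed limits (degrees/s): [127.2, 127.2, 147.25, 180, 180, 180].

## Interface

Orientations are given as a 3x3 rotation matrix whose columns are the frame's x, y, z axes.
In Python, from plant import get_state, get_image, camera_params, close_job gives the robot as it stands.
- The arm moves only by the shell command python3 -m jog 'ROWS' [OPENING] [FORCE]. ROWS is JSON, a list of rows, each an object of numbers: "x", "y", "z": the shift along the tool's x, y, z in m; "roll": the turn about the tool's z in degrees. In form: [{"x": .., "y": .., "z": .., "roll": ..}, ...]. A call has 1 to 20 rows; each row is the pose to reach, as a shift and turn from the pose commanded when the call began, along the tool's axes at that moment; what a row does not reach only later rows make up. A row lasts 1/12 s, in which the tool goes at most 41.7 mm and 7.16 degrees, less where a joint would pass 70% of its speed; a pose out of reach is approached as far as the arm can. A call with a gripper value outside its range is refused whole. OPENING is the finger opening in m, from 0 to 0.0854, set as the call begins (- or left out, the last holds). The fingers move at their own pace and stop on an object; FORCE is the grip in N (left out, the last holds). Time passes only in rows, so rows that repeat a pose let the fingers close. It gives the time, the measured TCP pose, the force, the opening and the grip force at its end, in the units of the state.
- get_state(): the state, without advancing time (a new reading comes with each control period).
- get_image(name): name is "scene" or "side" or "wrist"; returns (picture, depth): 400x640x3 uint8, red, green, blue; 400x640 float32, m along the optical axis (not along the pixel's ray), 0 where there is no reading.
- camera_params(name): a dict with "fx", "fy", "cx", "cy" (pixels), "k1" (the pictures are not rectified: a ray, as slopes to the right and down, at radius r is drawn at 1 + k1 r^2 times it, then the intrinsics apply), "R" (3x3) and "t" (3): a world point X has camera coordinates R X + t. Camera axes: x right, y down, z forward; pixel columns grow to the right and rows downward; lengths in m; the calibration is good to about 2 mm. A picture is of the moment at which its call begins: read the wrist's pose just before it. camera_params takes no time and is no camera call; for the wrist camera it gives the pose at the moment of the call.
- close_job(): hands the job in; it is judged then, once.
The state is a dict: "clock": time; "q": joint angles; "qvel": joint speeds; "joint_torque": joint torques, N m; "ee_pos": TCP position; "ee_rot": TCP orientation; "ft_force": force on the tool from outside, world axes, zero at the start; "wrist_torque": the same for the moment, N m; "width": finger opening in m; "grip_force": force on a finger pad.
Only numpy, scipy, OpenCV 4.12 (cv2) and the standard library are available. Lean on these libraries where they do the work, as an engineer would, in place of code of your own. Each camera call takes 0.05 s, during which the arm holds its last target. There are 200 camera calls.

## Task

Undo both captive clamp knobs on the round stand by turning each counter-clockwise (seen from above) fully to its stop, so that their tabs swing off the rim of the dish. Then lift the dish by the wooden grip of its bail a few centimetres (5 to 10) off its seat, and, keeping it level so that the loose steel ball stays near the middle and never rolls out to the rim, make a quarter turn over the middle of the stand so that its pouring lip points at the small steel cup beside the stand. Finish still holding the dish there, still and level, with the ball in its middle and the knobs left undone; do not set it back on the stand once it is turned, and leave the tack tin, the thread spool and the wax block where they are.

Things in the scene. Friction and masses are not known exactly. Their poses are not given: they have to be found in the camera images.
- stand: Fixed stand: round wooden base, 184 mm diameter, 12 mm thick; in the middle a steel seat, top 18 mm above the table, with nibs that locate the dish's foot (3 mm play). Origin: centre of its underside. Axes at yaw 0: x away from the robot, y to its left, z up; yaw varies by up to 0.35 rad. Posts with the clamp knobs at (-54, -54) mm (near) and (54, 54) mm (far) in its frame.
- clamp_near (a joint): Angle (rad) of the near knob. 0: its tab points at the stand's centre, over the dish's rim. Grows counter-clockwise seen from above, to a hard stop at 1.4 (released). Starts at 0 to 0.3 and stays where left; light friction (0.04 N m). Below about 0.8 the tab holds the dish down.
- clamp_far (a joint): The same for the other knob, on the post at (54, 54) mm of the stand.
- clamp_near_grip (a point): Point on the near knob's axis, 70 mm above the table, where to grip. The knob is an upright black bar 40 mm long, 14 thick, 34 high (50 to 84 mm above the table) along this point's x axis: grip it from above across the 14 mm. A steel tab, 36 mm long, lies under it along +x, 42 to 47 mm above the table. The frame turns with the knob; at joint 0 its x points at the stand's centre.
- clamp_far_grip (a point): The same point on the far knob.
- dish: Loose round aluminium dish with bail, 0.24 kg, 100 mm diameter, rim top 22 mm above its underside, floor sloping to the middle at 10 degrees; stands on the seat. Pouring lip, 24 mm wide, along its own -x, at the start along the stand's -x (toward the robot; same yaw as the stand). Thin bail legs at +y and -y, 51 mm from the middle. Origin: centre of the underside, z up.
- dish_grip (a point): Middle of the bail's wooden grip bar, on the dish's axis, 74 mm above the dish's underside (92 mm above the table at the start); axes as the dish. The bar is 50 mm long along the dish's y, 14 mm thick along its x and 24 mm high.
- bowl (a point): Lowest point of the dish's floor, in the middle, 8 mm above its underside; axes as the dish.
- lip (a point): End of the pouring lip, 64 mm from the dish's axis along its -x.
- seat (a point): Middle of the top of the stand's seat, 18 mm above the table; axes as the stand.
- ball_center (a point): Centre of the loose steel ball, 22 mm diameter, 43 g, at rest in the middle of the dish; centre about 11 mm above point bowl. It rolls when the dish is tilted or jerked.
- cup: Small fixed steel cup with a foot flange, 34 mm diameter (flange 46), 30 mm high, open at the top, on the table 140 mm from the stand's centre, on the stand's +y or its -y side (it varies which; the tack tin stands on the other side). Origin: centre of its underside.
- tack_tin: Loose round open tin of tacks, 68 mm diameter, 20 mm high, on the opposite side of the stand from the cup; leave alone. Origin: centre of its underside.
- spool: Loose wooden spool of brown thread, 36 mm diameter, 50 mm high, standing behind the stand; leave alone. Origin: underside.
- wax_block: Loose block of yellow-brown wax, 34 x 52 x 18 mm, lying behind the stand to the left; leave alone. Origin: underside.

How it is judged (in metres and radians):
On the way, in this order (a step that is already met when the one before it is completed fails the run):
1. both clamp knobs turned to their stops, the dish still on its seat (value of joint each of clamp_near, clamp_far above 1.3 rad and z of bowl in the frame of stand below 0.04 m), for 0.2 s.
2. the dish lifted clear of its seat, level, with the ball in it (z of bowl in the frame of stand above 0.05 m and angle between dish's own z axis and vertical below 0.12 rad and distance between ball_center and bowl below 0.024 m and contact force between dish and stand below 0.1 N), for 0.2 s.
At the end, for the whole second after the job is handed in: Held by the gripper, still, level (0.12 rad), 24 to 150 mm above the seat and within 30 mm of its middle in plan, off the stand; a quarter turn (0.2 rad) with the lip toward the cup (within 115 mm); ball within 10 mm of the dish's middle; both knobs above 1.25 rad (z of bowl in the frame of stand between 0.05 and 0.18 m and angle between dish's own z axis and vertical below 0.12 rad and horizontal distance between bowl and seat below 0.03 m and angle between the x axis of dish and the y axis of stand, either way round below 0.2 rad and horizontal distance between lip and cup below 0.115 m and horizontal distance between ball_center and bowl below 0.01 m and distance between ball_center and bowl below 0.017 m and contact force between the fingers and dish above 1 N and contact force between dish and stand below 0.1 N and linear speed of dish below 0.03 m/s and angular speed of dish below 0.15 rad/s and value of joint each of clamp_near, clamp_far above 1.25 rad); the arm keeps its last pose, push and grip.
It fails at once if the ball rolled out to the rim or out of the dish (more than 24 mm from the middle) (horizontal distance between ball_center and bowl above 0.024 m).
It fails at once if the lifted dish was put down again after the quarter turn (angle between the x axis of dish and the y axis of stand, either way round below 0.4 rad and contact force between dish and stand above 0.5 N).
It fails at once if the tack tin was disturbed (distance of tack_tin from where it was at the start of the episode above 0.025 m).
It fails at once if the spool was disturbed (distance of spool from where it was at the start of the episode above 0.025 m).
It fails at once if the wax block was disturbed (distance of wax_block from where it was at the start of the episode above 0.025 m).
It also fails if it takes over 54 s, if anything falls off the work surface, if the arm or the gripper's body presses on something with over 40 N, if the wrist force passes 120 N, or if a joint passes its speed limit or range.

## Working session

There is one attempt and no reset: what is moved stays moved. The work goes in short steps, Python scripts to look and compute and a shell command to move; the robot and the scene stay as the last step left them, time stands still between calls to the robot, and variables do not carry over. Pictures are saved under pics/ and viewed, at most 10 in all, crops included, and the job is handed in when it is done.

```bash
ls; mkdir -p pics; python3 - <<'E'
from plant import *
import cv2,numpy as np
s=get_state();print(s['clock'],s['ee_pos'],np.round(s['ee_rot'],3).tolist(),s['width'])
ims=[]
for n in("scene","side","wrist"):
    im,d=get_image(n);p=camera_params(n);np.savez(f'pics/{n}0.npz',im=im,d=d,**{k:np.array(v) for k,v in p.items()})
    print(n,{k:np.round(v,3).tolist() for k,v in p.items()});ims.append(im)
    cv2.imwrite(f'pics/{n}0.png',im[:,:,::-1])
E
```

```text
pics
0.0 [0.19356829 0.51456024 0.24468294] [[-0.936, 0.352, -0.001], [0.352, 0.936, -0.001], [0.0, -0.001, -1.0]] 0.08566135244377092
scene {'fx': 381.198, 'fy': 381.198, 'cx': 327.207, 'cy': 202.89, 'k1': -0.08, 'R': [[0.787, -0.617, 0.02], [-0.273, -0.377, -0.885], [0.554, 0.691, -0.465]], 't': [-0.34, 0.344, 0.369]}
side {'fx': 509.653, 'fy': 509.653, 'cx': 313.798, 'cy': 189.106, 'k1': 0.05, 'R': [[0.995, -0.103, 0.007], [-0.051, -0.553, -0.832], [0.09, 0.827, -0.555]], 't': [-0.59, 0.232, 0.817]}
wrist {'fx': 316.467, 'fy': 316.467, 'cx': 323.791, 'cy': 200.549, 'k1': 0.019, 'R': [[0.352, 0.936, -0.001], [0.902, -0.339, 0.267], [0.25, -0.094, -0.964]], 't': [-0.55, -0.036, 0.378]}
```

View pics/scene0.png

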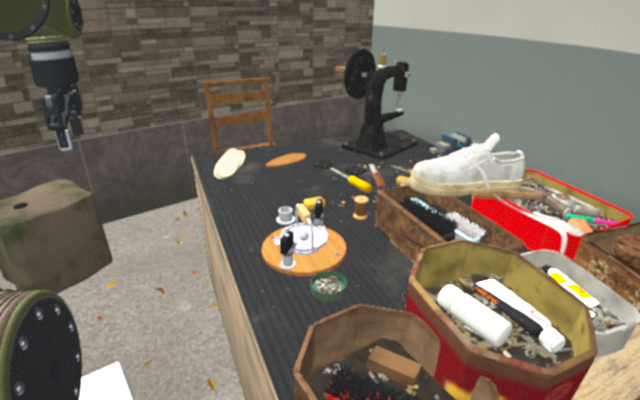

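View pics/side0.png

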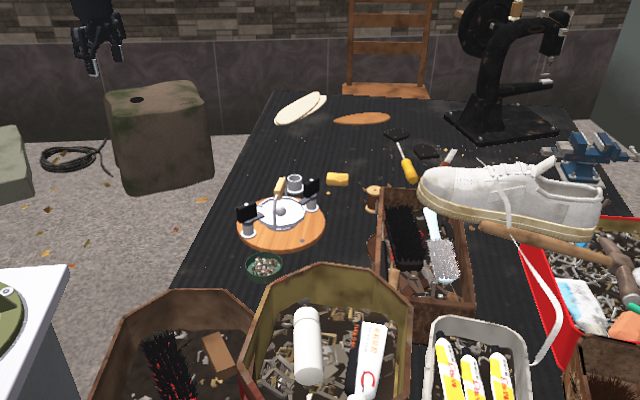

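The scene view shows the stand at about (305,247), the cup on its +y side at (286,215) and the tin on the other side at (329,286). In the side view the near knob is at (247,214), the far knob at (311,192) and the grip at (279,187).

```bash
cat > h.py <<'E'
import numpy as np,cv2
from plant import *
def ray(p,uv):
    K=np.array([[p['fx'],0,p['cx']],[0,p['fy'],p['cy']],[0,0,1.]],float)
    n=cv2.undistortPoints(np.array([[uv]],float),K,np.array([float(p['k1']),0,0,0]))[0,0]
    # cv2 model: distorted = n*(1+k1 r^2)
    R=np.array(p['R']);t=np.array(p['t']);d=R.T@np.array([n[0],n[1],1.]);return -R.T@t,d/np.linalg.norm(d)
def plane(p,uv,z):
    o,d=ray(p,uv);return o+d*(z-o[2])/d[2]
def tri(rs):
    A=sum(np.eye(3)-np.outer(d,d) for o,d in rs);b=sum((np.eye(3)-np.outer(d,d))@o for o,d in rs)
    x=np.linalg.solve(A,b);return x,[np.linalg.norm(np.cross(x-o,d)) for o,d in rs]
def proj(p,X):
    c=np.array(p['R'])@X+np.array(p['t']);n=c[:2]/c[2];n=n*(1+p['k1']*(n@n));return np.array([p['fx']*n[0]+p['cx'],p['fy']*n[1]+p['cy']])
def blobs(m,mn=20):
    n,l,s,c=cv2.connectedComponentsWithStats(m.astype('uint8'));return [(np.round(c[i],1).tolist(),s[i].tolist()) for i in range(1,n) if s[i,4]>=mn],l
E
python3 - <<'E'
from h import *
for n,box in(("scene",(225,320,180,310)),("side",(200,360,160,290))):
    z=np.load(f'pics/{n}0.npz');p={k:z[k] for k in z.files};im=z['im']
    hsv=cv2.cvtColor(im,cv2.COLOR_RGB2HSV);u0,u1,v0,v1=box;u1=max(u1,360)
    m=np.zeros(im.shape[:2],bool);m[v0:v1,u0:u1]=1
    w=m&(hsv[...,0]>7)&(hsv[...,0]<18)&(hsv[...,1]>130)&(hsv[...,2]>100)
    b,l=blobs(w,10);print(n,'wood',b)
    big=max(b,key=lambda x:x[1][4]);ys,xs=np.where(l==l[[y for y in [0]][0],0] if 0 else w)
    pts=np.array([plane(p,(x,y),.012)[:2] for x,y in zip(xs,ys)],np.float32)
    h=cv2.convexHull(pts); print('circle',cv2.minEnclosingCircle(h))
    for nm,mk in(('yel',m&(hsv[...,0]>18)&(hsv[...,0]<32)&(hsv[...,1]>80)&(hsv[...,2]>120)),('green',m&(hsv[...,0]>40)&(hsv[...,0]<95)&(hsv[...,1]>60)),('black',w*0+(m&(hsv[...,2]<30)))):
        print(nm,blobs(mk>0,25)[0])
    cv2.imwrite(f'pics/{n}0z.png',cv2.resize(im[v0:v1,u0:u1],None,fx=4,fy=4,interpolation=cv2.INTER_CUBIC)[:,:,::-1])
E
```

```text
scene wood [([357.4, 208.4], [356, 203, 4, 13, 38]), ([308.4, 255.6], [261, 228, 86, 48, 1512])]
circle ((0.6213371753692627, 0.25957417488098145), 0.17341193556785583)
yel [([354.7, 182.7], [348, 180, 12, 9, 69]), ([309.3, 205.0], [298, 196, 27, 24, 216])]
green [([339.0, 278.1], [327, 272, 20, 16, 104]), ([318.2, 290.4], [310, 274, 28, 28, 156])]
black []
side wood [([343.5, 181.2], [335, 173, 14, 13, 39]), ([203.1, 199.1], [200, 198, 8, 4, 18]), ([259.8, 200.4], [256, 198, 10, 6, 18]), ([287.5, 234.9], [236, 209, 90, 45, 1815])]
circle ((0.5703845620155334, 0.25959065556526184), 0.2039048820734024)
yel [([336.9, 176.4], [327, 173, 21, 9, 141])]
green [([253.7, 258.9], [245, 252, 24, 17, 140]), ([277.9, 264.4], [270, 253, 13, 25, 71]), ([253.9, 279.8], [247, 274, 16, 10, 31])]
black [([311.0, 188.3], [303, 179, 16, 19, 182]), ([246.2, 212.9], [236, 204, 21, 19, 245])]
```

```bash
python3 - <<'E'
from h import *
P={}
for n,u0,u1,v0,v1 in(("scene",255,352,226,278),("side",230,330,195,258)):
    z=np.load(f'pics/{n}0.npz');p={k:z[k] for k in z.files};im=z['im'];P[n]=p
    hsv=cv2.cvtColor(im,cv2.COLOR_RGB2HSV)
    w=(hsv[...,0]>7)&(hsv[...,0]<18)&(hsv[...,1]>130)&(hsv[...,2]>100);m=np.zeros_like(w);m[v0:v1,u0:u1]=1
    ys,xs=np.where(w&m);pts=np.array([plane(p,(x,y),.008)[:2] for x,y in zip(xs,ys)],np.float32)
    print(n,cv2.minEnclosingCircle(cv2.convexHull(pts)))
for nm,a,b in(('near',(288,243),(246.2,212.9)),('far',(319,210),(311,188.3)),('cup',(286,212),(294.5,182)),('tin',(328.5,285),(264,265))):
    print(nm,tri([ray(P['scene'],a),ray(P['side'],b)]))
E
```

```text
scene ((0.5507931113243103, 0.23639452457427979), 0.09828826040029526)
side ((0.5484988689422607, 0.23193325102329254), 0.09696434438228607)
near (array([0.48262746, 0.18755708, 0.07085954]), [np.float64(0.0012861295538508994), np.float64(0.0012861295538509206)])
far (array([0.61479082, 0.26396648, 0.06761453]), [np.float64(0.0004363268380311523), np.float64(0.00043632683803129384)])
cup (array([0.58678529, 0.35865265, 0.02646048]), [np.float64(0.002747831669403223), np.float64(0.0027478316694033093)])
tin (array([0.51194585, 0.09745951, 0.01481293]), [np.float64(8.960887463496242e-05), np.float64(8.960887463493808e-05)])
```

Stand centre is about (0.549, 0.228) with yaw near -15°. I'm moving above it for a close look.

```bash
python3 -m jog '[{"x":-0.1,"y":-0.035,"z":0,"roll":30},{"x":-0.433,"y":-0.144,"z":0,"roll":119},{"x":-0.433,"y":-0.144,"z":0,"roll":119},{"x":-0.433,"y":-0.144,"z":0,"roll":119},{"x":-0.433,"y":-0.144,"z":0,"roll":119},{"x":-0.433,"y":-0.144,"z":0,"roll":119},{"x":-0.433,"y":-0.144,"z":0,"roll":119},{"x":-0.433,"y":-0.144,"z":0,"roll":119},{"x":-0.433,"y":-0.144,"z":0,"roll":119},{"x":-0.433,"y":-0.144,"z":0,"roll":119},{"x":-0.433,"y":-0.144,"z":0,"roll":119},{"x":-0.433,"y":-0.144,"z":0,"roll":119},{"x":-0.433,"y":-0.144,"z":0,"roll":119},{"x":-0.433,"y":-0.144,"z":0,"roll":119},{"x":-0.433,"y":-0.144,"z":0,"roll":119},{"x":-0.433,"y":-0.144,"z":0,"roll":119},{"x":-0.433,"y":-0.144,"z":0,"roll":119},{"x":-0.433,"y":-0.144,"z":0,"roll":119},{"x":-0.433,"y":-0.144,"z":0,"roll":119},{"x":-0.433,"y":-0.144,"z":0,"roll":119}]' 0.05
cat > look.py <<'E'
from h import *
import sys
def look(n,tag):
    p=camera_params(n);im,d=get_image(n);cv2.imwrite(f'pics/{tag}.png',im[:,:,::-1])
    np.savez(f'pics/{tag}.npz',im=im,d=d,**{k:np.array(v) for k,v in p.items()})
s=get_state();print(s['clock'],np.round(s['ee_pos'],4),np.round(s['ee_rot'],3).tolist(),np.round(s['q'],1))
if len(sys.argv)>1: look("wrist",sys.argv[1])
E
python3 look.py w1
```

```text
clock: 1.82
ee_pos: [0.5482, 0.2275, 0.2452]
ee_rot: [[0.76, 0.65, -0.0], [0.65, -0.76, -0.0], [-0.0, -0.0, -1.0]]
ft_force: [1.1, -0.5, -0.0]
width: 0.0503
grip_force: 0.0
1.8167 [0.5482 0.2275 0.2452] [[0.76, 0.65, -0.0], [0.65, -0.76, -0.0], [-0.0, -0.0, -1.0]] [19.  22.8 79.7  0.  77.6 68.5]
```

View pics/w1.png

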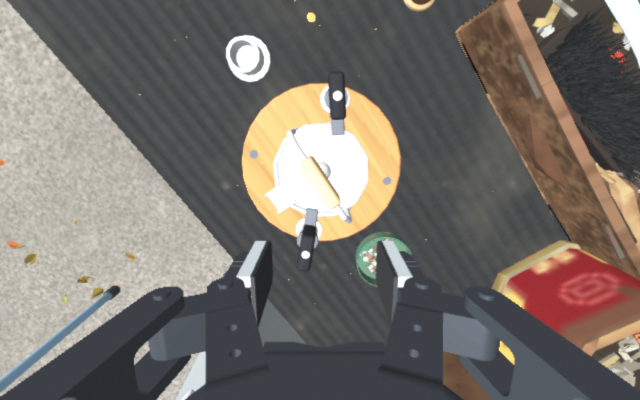

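The wrist view shows the stand around (321,161), the far knob at (337,96), the near knob at (306,246), the grip bar at (320,183), the lip at (280,200), the cup at (248,58) and the tin at (384,260).

```bash
python3 - <<'E'
from h import *
z=np.load('pics/w1.npz');p={k:z[k] for k in z.files};im=z['im'];d=z['d']
C=-p['R'].T@p['t'];print('cam',C,'nadir',proj(p,np.array([C[0],C[1],0.])))
print('tcp',proj(p,np.array([.5482,.2275,.2452])))
hsv=cv2.cvtColor(im,cv2.COLOR_RGB2HSV)
def box(m,b):
    q=np.zeros_like(m);q[b[2]:b[3],b[0]:b[1]]=m[b[2]:b[3],b[0]:b[1]];return q
w=box((hsv[...,0]>7)&(hsv[...,0]<20)&(hsv[...,1]>110)&(hsv[...,2]>120),(236,405,78,243))
ys,xs=np.where(w);pts=np.array([plane(p,(x,y),.012)[:2] for x,y in zip(xs,ys)],np.float32)
print('stand',cv2.minEnclosingCircle(cv2.convexHull(pts)))
Z={k:v for k,v in np.load('pics/side0.npz').items()}
for nm,b,s in(('far',(322,352,68,124),(311,188.3)),('near',(292,322,205,275),(246.2,212.9))):
    m=box(hsv[...,2]<60,b);bl,l=blobs(m,30);print(nm,bl)
    ys,xs=np.where(m);pts=np.array([plane(p,(x,y),.080)[:2] for x,y in zip(xs,ys)],np.float32)
    print(' rect@.08',cv2.minAreaRect(pts))
    ds=d[ys,xs];X=np.array([ray(p,(x,y))[0]+ray(p,(x,y))[1]*dd/(p['R'][2]@ray(p,(x,y))[1]) for x,y,dd in zip(xs,ys,ds) if dd>0])
    print(' z pct',np.percentile(X[:,2],[5,50,95])); t=X[X[:,2]>.078]; print(' top',len(t),t.mean(0),cv2.minAreaRect(t[:,:2].astype(np.float32)))
    print(' tri',tri([ray(p,bl[0][0]),ray(Z,s)]))
for nm,b in(('grip',(300,342,155,212)),):
    m=box((hsv[...,0]>12)&(hsv[...,0]<30)&(hsv[...,1]>50)&(hsv[...,2]>120),b);bl,l=blobs(m,30);print(nm,bl)
    ys,xs=np.where(m);pts=np.array([plane(p,(x,y),.100)[:2] for x,y in zip(xs,ys)],np.float32);print(cv2.minAreaRect(pts))
    X=np.array([ray(p,(x,y))[0]+ray(p,(x,y))[1]*d[y,x]/(p['R'][2]@ray(p,(x,y))[1]) for x,y in zip(xs,ys)]);print(np.percentile(X[:,2],[5,50,95]));t=X[X[:,2]>.095];print(t.mean(0),cv2.minAreaRect(t[:,:2].astype(np.float32)))
for uv,h in(((248,45),.03),((384,260),.02),((280,205),.04)): print(plane(p,uv,h))
cv2.imwrite('pics/w1z.png',cv2.resize(im[60:280,235:410],None,fx=3,fy=3,interpolation=cv2.INTER_CUBIC)[:590,:,::-1] if 0 else cv2.resize(im[65:275,235:410],None,fx=2.8,fy=2.8,interpolation=cv2.INTER_CUBIC)[:,:,::-1])
E
```

```text
cam [0.60008892 0.27133523 0.37385647] nadir [323.65377376 113.07085335]
tcp [322.63396791 270.19829119]
stand ((0.5525534749031067, 0.23514170944690704), 0.09158113598823547)
far []
 rect@.08 ((0.622069776058197, 0.2679382264614105), (0.038622573018074036, 0.006880984175950289), 33.48841857910156)
 z pct [0.08107767 0.0831093  0.08462333]
 top 42 [0.62358638 0.26933166 0.08309231] ((0.6219258308410645, 0.2680172920227051), (0.038414254784584045, 0.006788782775402069), 33.358516693115234)Traceback (most recent call last):
  File "<stdin>", line 18, in <module>
IndexError: list index out of range
```

```bash
cat > m.py <<'E'
from h import *
import sys
z=np.load(f'pics/{sys.argv[1]}.npz');p={k:z[k] for k in z.files};im=z['im'];d=z['d']
K=np.array([[p['fx'],0,p['cx']],[0,p['fy'],p['cy']],[0,0,1.]],float)
g=np.stack(np.meshgrid(np.arange(640),np.arange(400)),-1).reshape(-1,1,2).astype(float)
n=cv2.undistortPoints(g,K,np.array([float(p['k1']),0,0,0]))[:,0]
X=(np.c_[n,np.ones(len(n))]*d.reshape(-1,1)-p['t'])@p['R'];X=X.reshape(400,640,3)
hsv=cv2.cvtColor(im,cv2.COLOR_RGB2HSV);ok=d>0
def near(c,r): return ok&(np.hypot(X[...,0]-c[0],X[...,1]-c[1])<r)
def rep(nm,m):
    t=X[m];
    if len(t)<5: print(nm,len(t));return
    c,s,a=cv2.minAreaRect(t[:,:2].astype(np.float32));a=a if s[0]>s[1] else a+90
    print(nm,len(t),'z',np.round(np.percentile(t[:,2],[5,50,95]),4),'rect',np.round(c,4),np.round(s,4),'long axis',round(a%180,1),'mean',np.round(t[:,:2].mean(0),4))
rep('far',near((.620,.268),.035)&(X[...,2]>.074)&(X[...,2]<.095))
rep('near',near((.484,.200),.035)&(X[...,2]>.074)&(X[...,2]<.095))
rep('grip',near((.5526,.2351),.04)&(X[...,2]>.094)&(X[...,2]<.13)&(hsv[...,1]>50))
rep('cup',near((.592,.365),.035)&(X[...,2]>.024)&(X[...,2]<.036))
rep('fartab',near((.620,.268),.045)&(X[...,2]>.0435)&(X[...,2]<.05))
rep('neartab',near((.484,.200),.045)&(X[...,2]>.0435)&(X[...,2]<.05))
rep('tin',near((.512,.097),.05)&(X[...,2]>.014)&(X[...,2]<.03))
E
python3 m.py w1
python3 - <<'E'
import cv2
im=cv2.imread('pics/w1.png');cv2.imwrite('pics/w1z.png',cv2.resize(im[65:275,235:410],None,fx=2.8,fy=2.8,interpolation=cv2.INTER_CUBIC))
E
```

```text
far 755 z [0.0817 0.0839 0.0858] rect [0.6185 0.272 ] [0.0395 0.0139] long axis 44.6 mean [0.6185 0.2723]
near 535 z [0.0797 0.0837 0.0855] rect [0.4859 0.1979] [0.0399 0.0139] long axis 31.8 mean [0.4877 0.199 ]
grip 204 z [0.0953 0.1025 0.1044] rect [0.5564 0.2324] [0.0517 0.008 ] long axis 68.3 mean [0.5577 0.2331]
cup 486 z [0.0256 0.0296 0.0312] rect [0.5906 0.3692] [0.033  0.0329] long axis 10.2 mean [0.5906 0.3688]
fartab 264 z [0.0458 0.0473 0.0497] rect [0.6079 0.2629] [0.0439 0.0224] long axis 40.3 mean [0.6019 0.2567]
neartab 266 z [0.0454 0.047  0.0496] rect [0.4975 0.2051] [0.0439 0.0227] long axis 31.2 mean [0.5047 0.2095]
tin 307 z [0.0143 0.0174 0.0199] rect [0.5146 0.1095] [0.0501 0.0677] long axis 178.0 mean [0.5131 0.1152]
```

View pics/w1z.png

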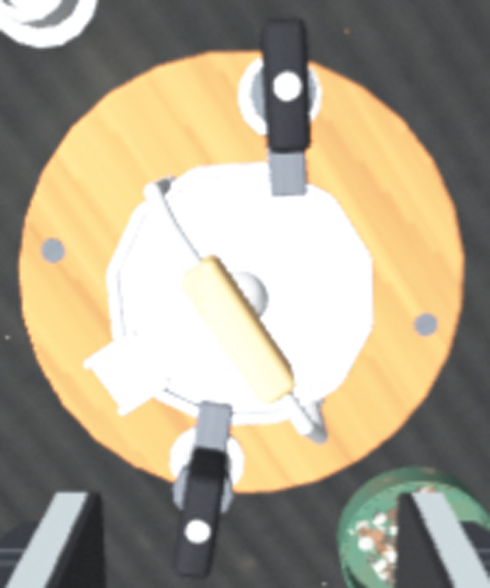

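The zoom shows both tabs over the rim, the far knob at roughly (287,85), the near knob at (203,515), the grip at (240,330) and the ball in the middle. The knobs are found to within a couple of millimetres, so I'll grip the near one.

```bash
python3 -m jog '[{"x":-0.033,"y":-0.009,"z":0.03,"roll":5},{"x":-0.0666,"y":-0.018,"z":0.06,"roll":8.7},{"x":-0.0666,"y":-0.018,"z":0.09,"roll":8.7},{"x":-0.0666,"y":-0.018,"z":0.12,"roll":8.7},{"x":-0.0666,"y":-0.018,"z":0.14,"roll":8.7},{"x":-0.0666,"y":-0.018,"z":0.155,"roll":8.7},{"x":-0.0666,"y":-0.018,"z":0.168,"roll":8.7},{"x":-0.0666,"y":-0.018,"z":0.175,"roll":8.7},{"x":-0.0666,"y":-0.018,"z":0.175,"roll":8.7},{"x":-0.0666,"y":-0.018,"z":0.175,"roll":8.7}]' 0.05 && python3 -m jog '[{"z":0},{"z":0},{"z":0},{"z":0},{"z":0},{"z":0},{"z":0},{"z":0}]' 0 30
```

```text
clock: 2.7
ee_pos: [0.486, 0.1982, 0.0706]
ee_rot: [[0.851, 0.526, 0.0], [0.526, -0.851, 0.0], [0.0, 0.0, -1.0]]
ft_force: [-0.4, -0.1, 0.3]
width: 0.0499
grip_force: 0.0invalid input at $[0]: expected keys x, y, z, roll
```

```bash
python3 -m jog '[{"x":0,"y":0,"z":0,"roll":0},{"x":0,"y":0,"z":0,"roll":0},{"x":0,"y":0,"z":0,"roll":0},{"x":0,"y":0,"z":0,"roll":0},{"x":0,"y":0,"z":0,"roll":0},{"x":0,"y":0,"z":0,"roll":0},{"x":0,"y":0,"z":0,"roll":0},{"x":0,"y":0,"z":0,"roll":0}]' 0 30
```

```text
clock: 3.37
ee_pos: [0.4861, 0.1983, 0.0711]
ee_rot: [[0.851, 0.525, 0.001], [0.525, -0.851, 0.0], [0.001, 0.0, -1.0]]
ft_force: [-2.6, 1.1, 5.9]
width: 0.013
grip_force: 32.8
```

```bash
python3 -m jog '[{"x":0,"y":0,"z":0,"roll":-3},{"x":0,"y":0,"z":0,"roll":-9},{"x":0,"y":0,"z":0,"roll":-15},{"x":0,"y":0,"z":0,"roll":-21},{"x":0,"y":0,"z":0,"roll":-27},{"x":0,"y":0,"z":0,"roll":-33},{"x":0,"y":0,"z":0,"roll":-39},{"x":0,"y":0,"z":0,"roll":-45},{"x":0,"y":0,"z":0,"roll":-51},{"x":0,"y":0,"z":0,"roll":-57},{"x":0,"y":0,"z":0,"roll":-63},{"x":0,"y":0,"z":0,"roll":-68},{"x":0,"y":0,"z":0,"roll":-72},{"x":0,"y":0,"z":0,"roll":-75},{"x":0,"y":0,"z":0,"roll":-77},{"x":0,"y":0,"z":0,"roll":-79},{"x":0,"y":0,"z":0,"roll":-79},{"x":0,"y":0,"z":0,"roll":-79}]'; python3 look.py; python3 -c "
from plant import *;print(get_state()['wrist_torque'])"
```

```text
clock: 4.87
ee_pos: [0.4845, 0.1989, 0.071]
ee_rot: [[-0.353, 0.936, -0.003], [0.936, 0.353, 0.001], [0.002, -0.002, -1.0]]
ft_force: [-16.9, 5.9, 16.3]
width: 0.0135
grip_force: 38.3
4.8667 [0.4845 0.1989 0.071 ] [[-0.353, 0.936, -0.003], [0.936, 0.353, 0.001], [0.002, -0.002, -1.0]] [ 1.830e+01  2.630e+01  1.003e+02  1.000e-01  5.350e+01 -2.500e+00]
[ 0.9670962   2.8014332  -0.76092344]
```

```bash
python3 -m jog '[{"x":0,"y":0,"z":0,"roll":0},{"x":0,"y":0,"z":0,"roll":0},{"x":0,"y":0,"z":0,"roll":0},{"x":0,"y":0,"z":0,"roll":0},{"x":0,"y":0,"z":-0.02,"roll":0},{"x":0,"y":0,"z":-0.05,"roll":0},{"x":0,"y":0,"z":-0.08,"roll":0},{"x":0.002,"y":0.015,"z":-0.11,"roll":6},{"x":0.005,"y":0.035,"z":-0.12,"roll":13},{"x":0.008,"y":0.055,"z":-0.12,"roll":20},{"x":0.011,"y":0.075,"z":-0.12,"roll":27},{"x":0.014,"y":0.095,"z":-0.12,"roll":34},{"x":0.017,"y":0.115,"z":-0.12,"roll":41},{"x":0.020,"y":0.135,"z":-0.12,"roll":48},{"x":0.0222,"y":0.1503,"z":-0.12,"roll":55},{"x":0.0222,"y":0.1503,"z":-0.12,"roll":62},{"x":0.0222,"y":0.1503,"z":-0.12,"roll":66.2},{"x":0.0222,"y":0.1503,"z":-0.12,"roll":66.2},{"x":0.0222,"y":0.1503,"z":-0.12,"roll":66.2}]' 0.05; python3 look.py w2; python3 m.py w2
```

```text
clock: 6.45
ee_pos: [0.6186, 0.2718, 0.1901]
ee_rot: [[0.712, 0.702, -0.0], [0.702, -0.712, -0.0], [-0.0, -0.0, -1.0]]
ft_force: [-0.0, -0.1, 0.1]
width: 0.0499
grip_force: 0.0
6.45 [0.6186 0.2718 0.1901] [[0.712, 0.702, -0.0], [0.702, -0.712, -0.0], [-0.0, -0.0, -1.0]] [20.6 35.9 67.5 -0.  76.6 66. ]
far 896 z [0.0811 0.0839 0.0856] rect [0.6188 0.2725] [0.0396 0.0135] long axis 44.4 mean [0.6197 0.2733]
near 7 z [0.0743 0.0762 0.0786] rect [0.4849 0.2169] [0.0022 0.0011] long axis 1.1 mean [0.485  0.2167]
grip 782 z [0.0955 0.103  0.1046] rect [0.5525 0.2329] [0.0543 0.0139] long axis 73.6 mean [0.5565 0.2355]
cup 568 z [0.0252 0.0297 0.031 ] rect [0.5905 0.3691] [0.0331 0.0328] long axis 32.7 mean [0.5906 0.3693]
fartab 112 z [0.046  0.0488 0.0499] rect [0.6091 0.2619] [0.0442 0.0229] long axis 46.1 mean [0.6101 0.2624]
neartab 294 z [0.0443 0.0471 0.0497] rect [0.488  0.2085] [0.0161 0.0365] long axis 131.1 mean [0.4875 0.2099]
tin 275 z [0.0143 0.0173 0.02  ] rect [0.528 0.12 ] [0.022  0.0566] long axis 138.3 mean [0.531  0.1223]
```

```bash
python3 -m jog '[{"x":0,"y":0,"z":0.03,"roll":0},{"x":0,"y":0,"z":0.06,"roll":0},{"x":0,"y":0,"z":0.085,"roll":0},{"x":0,"y":0,"z":0.105,"roll":0},{"x":0,"y":0,"z":0.115,"roll":0},{"x":0,"y":0,"z":0.12,"roll":0},{"x":0,"y":0,"z":0.12,"roll":0},{"x":0,"y":0,"z":0.12,"roll":0}]' 0.05 && python3 -m jog '[{"x":0,"y":0,"z":0,"roll":0},{"x":0,"y":0,"z":0,"roll":0},{"x":0,"y":0,"z":0,"roll":0},{"x":0,"y":0,"z":0,"roll":0},{"x":0,"y":0,"z":0,"roll":0},{"x":0,"y":0,"z":0,"roll":0},{"x":0,"y":0,"z":0,"roll":0}]' 0 30
```

```text
clock: 7.17
ee_pos: [0.6191, 0.2721, 0.0716]
ee_rot: [[0.713, 0.701, 0.002], [0.701, -0.713, 0.001], [0.002, 0.001, -1.0]]
ft_force: [-0.2, -0.4, 0.3]
width: 0.0499
grip_force: 0.0
clock: 7.75
ee_pos: [0.6186, 0.2724, 0.0714]
ee_rot: [[0.713, 0.701, 0.001], [0.701, -0.713, 0.001], [0.001, -0.0, -1.0]]
ft_force: [-4.1, 0.9, 4.7]
width: 0.0133
grip_force: 31.7
```

```bash
python3 -m jog '[{"x":0,"y":0,"z":0,"roll":-3},{"x":0,"y":0,"z":0,"roll":-9},{"x":0,"y":0,"z":0,"roll":-15},{"x":0,"y":0,"z":0,"roll":-21},{"x":0,"y":0,"z":0,"roll":-27},{"x":0,"y":0,"z":0,"roll":-33},{"x":0,"y":0,"z":0,"roll":-39},{"x":0,"y":0,"z":0,"roll":-45},{"x":0,"y":0,"z":0,"roll":-51},{"x":0,"y":0,"z":0,"roll":-56},{"x":0,"y":0,"z":0,"roll":-60},{"x":0,"y":0,"z":0,"roll":-63},{"x":0,"y":0,"z":0,"roll":-65},{"x":0,"y":0,"z":0,"roll":-66},{"x":0,"y":0,"z":0,"roll":-66},{"x":0,"y":0,"z":0,"roll":-66}]'; python3 -c "
from plant import *;print(get_state()['wrist_torque'])"
```

```text
clock: 9.08
ee_pos: [0.618, 0.2727, 0.0714]
ee_rot: [[-0.35, 0.937, -0.001], [0.937, 0.35, 0.001], [0.001, -0.001, -1.0]]
ft_force: [-9.7, 1.1, 7.7]
width: 0.0138
grip_force: 35.0
[ 0.41442721  1.63866187 -0.74581457]
```

```bash
python3 -m jog '[{"x":0,"y":0,"z":0,"roll":0},{"x":0,"y":0,"z":0,"roll":0},{"x":0,"y":0,"z":0,"roll":0},{"x":0,"y":0,"z":0,"roll":0},{"x":0,"y":0,"z":-0.02,"roll":0},{"x":0,"y":0,"z":-0.05,"roll":0},{"x":0,"y":0,"z":-0.08,"roll":0},{"x":0,"y":-0.01,"z":-0.11,"roll":6},{"x":-0.004,"y":-0.03,"z":-0.13,"roll":13},{"x":-0.008,"y":-0.05,"z":-0.13,"roll":20},{"x":-0.011,"y":-0.07,"z":-0.13,"roll":27},{"x":-0.011,"y":-0.0752,"z":-0.13,"roll":33},{"x":-0.011,"y":-0.0752,"z":-0.13,"roll":36.5},{"x":-0.011,"y":-0.0752,"z":-0.13,"roll":36.5},{"x":-0.011,"y":-0.0752,"z":-0.13,"roll":36.5}]' 0.04; python3 look.py w3; python3 m.py w3
```

```text
clock: 10.33
ee_pos: [0.5521, 0.2353, 0.2004]
ee_rot: [[0.274, 0.962, 0.0], [0.962, -0.274, 0.0], [0.0, 0.0, -1.0]]
ft_force: [0.6, -0.0, 0.1]
width: 0.0397
grip_force: 0.0
10.3333 [0.5521 0.2353 0.2004] [[0.274, 0.962, 0.0], [0.962, -0.274, 0.0], [0.0, 0.0, -1.0]] [19.6 25.7 81.6 -0.  72.7 35.5]
far 1008 z [0.0801 0.0839 0.0856] rect [0.6185 0.2721] [0.0143 0.04  ] long axis 109.6 mean [0.6175 0.2728]
near 234 z [0.0752 0.083  0.0844] rect [0.4815 0.2105] [0.0135 0.0132] long axis 21.4 mean [0.4826 0.2129]
grip 1125 z [0.1019 0.1038 0.105 ] rect [0.5523 0.2351] [0.0495 0.0133] long axis 73.7 mean [0.5528 0.2367]
cup 649 z [0.0256 0.0298 0.0313] rect [0.59   0.3693] [0.0327 0.033 ] long axis 111.7 mean [0.59   0.3697]
fartab 231 z [0.0456 0.0473 0.0498] rect [0.6201 0.2585] [0.0139 0.0461] long axis 117.9 mean [0.6224 0.2503]
neartab 344 z [0.0447 0.0468 0.0486] rect [0.4813 0.2145] [0.0157 0.0383] long axis 117.5 mean [0.4797 0.2206]
tin 764 z [0.0142 0.0166 0.0199] rect [0.514 0.101] [0.0674 0.0672] long axis 74.0 mean [0.513  0.1019]
```

View pics/w3.png

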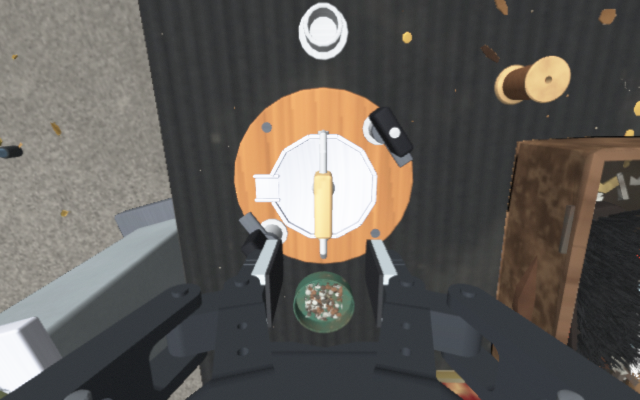

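Both tabs are swung clear (far knob around (390,128), near around (258,232)). The grip bar at (322,205) is centred and aligned with the jaws.

```bash
python3 -m jog '[{"x":0,"y":0,"z":0.03,"roll":0},{"x":0,"y":0,"z":0.06,"roll":0},{"x":0,"y":0,"z":0.08,"roll":0},{"x":0,"y":0,"z":0.097,"roll":0},{"x":0,"y":0,"z":0.108,"roll":0},{"x":0,"y":0,"z":0.114,"roll":0},{"x":0,"y":0,"z":0.114,"roll":0},{"x":0,"y":0,"z":0.114,"roll":0}]' 0.04 && python3 -m jog '[{"x":0,"y":0,"z":0,"roll":0},{"x":0,"y":0,"z":0,"roll":0},{"x":0,"y":0,"z":0,"roll":0},{"x":0,"y":0,"z":0,"roll":0},{"x":0,"y":0,"z":0,"roll":0},{"x":0,"y":0,"z":0,"roll":0},{"x":0,"y":0,"z":0,"roll":0},{"x":0,"y":0,"z":0,"roll":0}]' 0 40
```

```text
clock: 11.05
ee_pos: [0.5524, 0.2355, 0.0869]
ee_rot: [[0.275, 0.961, 0.001], [0.961, -0.275, 0.0], [0.0, 0.001, -1.0]]
ft_force: [0.1, 0.3, 0.3]
width: 0.0399
grip_force: 0.0
clock: 11.72
ee_pos: [0.5523, 0.2355, 0.0872]
ee_rot: [[0.276, 0.961, 0.001], [0.961, -0.276, 0.001], [0.001, 0.001, -1.0]]
ft_force: [-1.9, -0.4, 5.6]
width: 0.0134
grip_force: 42.9
```

```bash
python3 -m jog '[{"x":0,"y":0,"z":-0.001,"roll":0},{"x":0,"y":0,"z":-0.003,"roll":0},{"x":0,"y":0,"z":-0.006,"roll":0},{"x":0,"y":0,"z":-0.01,"roll":0},{"x":0,"y":0,"z":-0.014,"roll":0},{"x":0,"y":0,"z":-0.018,"roll":0},{"x":0,"y":0,"z":-0.022,"roll":0},{"x":0,"y":0,"z":-0.026,"roll":0},{"x":0,"y":0,"z":-0.03,"roll":0},{"x":0,"y":0,"z":-0.034,"roll":0},{"x":0,"y":0,"z":-0.038,"roll":0},{"x":0,"y":0,"z":-0.042,"roll":0},{"x":0,"y":0,"z":-0.046,"roll":0},{"x":0,"y":0,"z":-0.05,"roll":0},{"x":0,"y":0,"z":-0.054,"roll":0},{"x":0,"y":0,"z":-0.058,"roll":0},{"x":0,"y":0,"z":-0.061,"roll":0},{"x":0,"y":0,"z":-0.063,"roll":0},{"x":0,"y":0,"z":-0.065,"roll":0},{"x":0,"y":0,"z":-0.065,"roll":0}]'; python3 look.py w4
```

```text
clock: 13.38
ee_pos: [0.5521, 0.2354, 0.1517]
ee_rot: [[0.276, 0.961, 0.0], [0.961, -0.276, 0.0], [0.0, 0.0, -1.0]]
ft_force: [1.0, -0.9, -2.5]
width: 0.0132
grip_force: 41.6
13.3833 [0.5521 0.2354 0.1517] [[0.276, 0.961, 0.0], [0.961, -0.276, 0.0], [0.0, 0.0, -1.0]] [19.6 28.5 84.3 -0.  67.1 35.6]
```

View pics/w4.png

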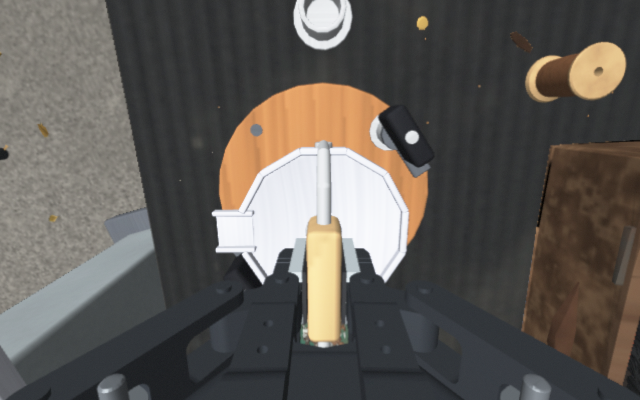

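The dish is up and level (rim around (323,220)), with the lip at (235,232) and the cup at the top at (322,18). A quarter turn of +90° roll brings the lip to the cup.

```bash
python3 -m jog '[{"x":0,"y":0,"z":0,"roll":0.5},{"x":0,"y":0,"z":0,"roll":1.5},{"x":0,"y":0,"z":0,"roll":3},{"x":0,"y":0,"z":0,"roll":5},{"x":0,"y":0,"z":0,"roll":7.5},{"x":0,"y":0,"z":0,"roll":10},{"x":0,"y":0,"z":0,"roll":12.5},{"x":0,"y":0,"z":0,"roll":15},{"x":0,"y":0,"z":0,"roll":17.5},{"x":0,"y":0,"z":0,"roll":20},{"x":0,"y":0,"z":0,"roll":22.5},{"x":0,"y":0,"z":0,"roll":25},{"x":0,"y":0,"z":0,"roll":27.5},{"x":0,"y":0,"z":0,"roll":30},{"x":0,"y":0,"z":0,"roll":32.5},{"x":0,"y":0,"z":0,"roll":35},{"x":0,"y":0,"z":0,"roll":37.5},{"x":0,"y":0,"z":0,"roll":40},{"x":0,"y":0,"z":0,"roll":42.5},{"x":0,"y":0,"z":0,"roll":45}]'; python3 -m jog '[{"x":0,"y":0,"z":0,"roll":2.5},{"x":0,"y":0,"z":0,"roll":5},{"x":0,"y":0,"z":0,"roll":7.5},{"x":0,"y":0,"z":0,"roll":10},{"x":0,"y":0,"z":0,"roll":12.5},{"x":0,"y":0,"z":0,"roll":15},{"x":0,"y":0,"z":0,"roll":17.5},{"x":0,"y":0,"z":0,"roll":20},{"x":0,"y":0,"z":0,"roll":22.5},{"x":0,"y":0,"z":0,"roll":25},{"x":0,"y":0,"z":0,"roll":27.5},{"x":0,"y":0,"z":0,"roll":30},{"x":0,"y":0,"z":0,"roll":32.5},{"x":0,"y":0,"z":0,"roll":35},{"x":0,"y":0,"z":0,"roll":37.5},{"x":0,"y":0,"z":0,"roll":40},{"x":0,"y":0,"z":0,"roll":42},{"x":0,"y":0,"z":0,"roll":43.5},{"x":0,"y":0,"z":0,"roll":44.5},{"x":0,"y":0,"z":0,"roll":45}]'; python3 -m jog '[{"x":0,"y":0,"z":0,"roll":0},{"x":0,"y":0,"z":0,"roll":0},{"x":0,"y":0,"z":0,"roll":0},{"x":0,"y":0,"z":0,"roll":0},{"x":0,"y":0,"z":0,"roll":0},{"x":0,"y":0,"z":0,"roll":0},{"x":0,"y":0,"z":0,"roll":0},{"x":0,"y":0,"z":0,"roll":0},{"x":0,"y":0,"z":0,"roll":0},{"x":0,"y":0,"z":0,"roll":0},{"x":0,"y":0,"z":0,"roll":0},{"x":0,"y":0,"z":0,"roll":0},{"x":0,"y":0,"z":0,"roll":0},{"x":0,"y":0,"z":0,"roll":0},{"x":0,"y":0,"z":0,"roll":0},{"x":0,"y":0,"z":0,"roll":0},{"x":0,"y":0,"z":0,"roll":0},{"x":0,"y":0,"z":0,"roll":0},{"x":0,"y":0,"z":0,"roll":0},{"x":0,"y":0,"z":0,"roll":0}]'
python3 - <<'E'
from look import *
look("side","s5");look("wrist","w5");look("scene","c5")
a=cv2.imread('pics/s5.png')[130:270,200:370];b=cv2.imread('pics/c5.png')[160:300,230:370]
r=lambda x,s:cv2.resize(x,None,fx=s,fy=s,interpolation=cv2.INTER_CUBIC)
cv2.imwrite('pics/m5.png',np.hstack([r(a,2.5),r(b,2.5)]))
E
```

```text
clock: 15.1
ee_pos: [0.5519, 0.2353, 0.1511]
ee_rot: [[0.876, 0.482, -0.0], [0.482, -0.876, -0.0], [-0.0, -0.0, -1.0]]
ft_force: [0.4, 0.5, -2.5]
width: 0.0132
grip_force: 41.6
clock: 16.77
ee_pos: [0.552, 0.2353, 0.1511]
ee_rot: [[0.961, -0.277, -0.0], [-0.277, -0.961, -0.0], [-0.0, 0.0, -1.0]]
ft_force: [-0.3, -0.0, -2.4]
width: 0.0135
grip_force: 41.6
clock: 18.43
ee_pos: [0.552, 0.2353, 0.1513]
ee_rot: [[0.961, -0.276, -0.0], [-0.276, -0.961, -0.0], [-0.0, 0.0, -1.0]]
ft_force: [0.5, 0.6, -2.8]
width: 0.0129
grip_force: 41.6
18.4333 [0.552  0.2353 0.1513] [[0.961, -0.276, -0.0], [-0.276, -0.961, -0.0], [-0.0, 0.0, -1.0]] [ 19.6  28.5  84.4  -0.   67.1 125.6]
```

View pics/m5.png

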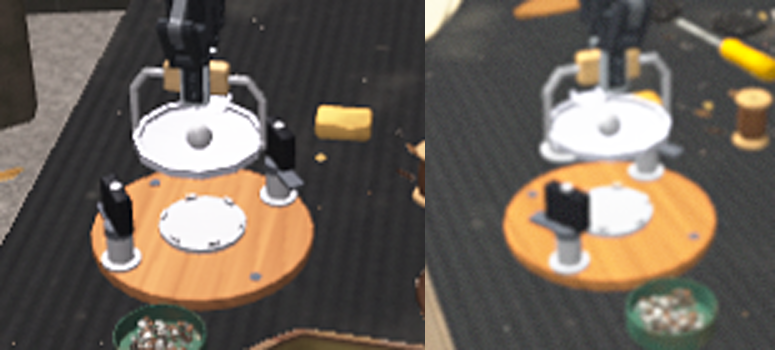

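View pics/w5.png

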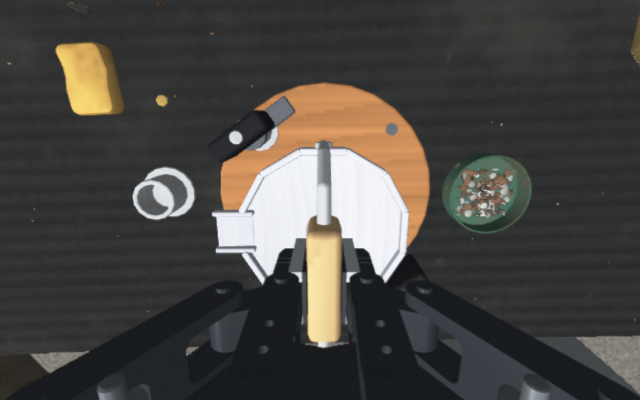

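The dish hangs level over the stand with the ball in the middle (at (199,136) in the side crop). The lip at (235,232) in the wrist view points to the cup at (163,192), and both knobs are still undone.

```bash
python3 -c "
from plant import *;print(close_job())"
```

```text
the job is handed in; nothing more can be done
None
```

I've handed the job in: both knobs are at their stops, and the dish is held still and level about 65 mm above its seat, lip toward the cup, ball in the middle. The hand-in returned no verdict.

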